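# Clear the slide bench, set the carriage to its index and clamp it

### The arm

A 6-joint arm with a two-finger parallel gripper is mounted at the origin on the work surface. World frame = base frame: x ahead of the robot, y to its left, z up, the work surface at z = 0. Lengths are in m, angles in rad, forces in N, time in s.
With the tool pointing down it reaches from about 0.4 to 0.825 m from the base axis. Payload 7 kg.
Tool frame: the origin (TCP) lies at the very end of the fingers, on their centre line; the grasp point (between the pads) lies 19 mm behind it; z points along the fingers, y is the direction in which the jaws open and shut (so a half turn about z gives the same grasp; the last joint's range is limited). The gripper opens to 88 mm and grips with 3 to 60 N. Pads are 19 mm wide; open, the fingers measure 130 mm over their backs; the gripper's body (78 mm by 193 mm) begins 47 mm behind the grasp point.
Start: joints at [1.501, 0.359, 0.012, 0, -1.224, -0.288], TCP at [0.236, 0.632, 0.227] pointing down, gripper open.
Joint ranges: [-3.07, 3.07], [-1.43, 2.12], [-1.02, 1.25], [-3.03, 1.67], [-3.05, -0], [-3.03, 3.03]. Speed limits (rad/s): [2.39, 2.39, 3.01, 3.14, 3.14, 3.14].

### API

Orientations are given as [roll, pitch, yaw] about the fixed x, y, z axes, in that order (R = Rz(yaw) Ry(pitch) Rx(roll)).
In Python, from station import arm gives the robot as it stands.
- The arm moves only by the shell command python3 -m inch 'ROWS' [FORCE]. ROWS is text: rows parted by semicolons, each of 7 numbers parted by spaces: the closure, from 0 (fully open) to 1 (shut), then the shift along the tool's x, y, z each as a share of 300 mm, from -1 to 1, then the turn, a rotation vector about the tool's x, y, z each as a share of 60 degrees, from -1 to 1. In form: grip tx ty tz rx ry rz; .... A call has 1 to 12 rows; each row is the pose to reach, as a shift and turn from the pose commanded when the call began, along the tool's axes at that moment; what a row does not reach only later rows make up. A row lasts 1/10 s, in which the tool goes at most 50 mm and 8.59 degrees, less where a joint would pass 70% of its speed; a pose out of reach is approached as far as the arm can. A call with a number of a shift or a turn outside -1 to 1 is refused whole. A call with a gripper value outside its range is refused whole. The fingers move at their own pace and stop on an object; FORCE is the grip in N (left out, the last holds). Time passes only in rows, so rows that repeat a pose let the fingers close. It gives the time, the measured TCP pose, the force and the opening at its end, in the units of the state.
- arm.get_state(): the state, without advancing time (a new reading comes with each control period).
- arm.grab_frame(name): name is "scene" or "side" or "wrist"; returns a dict with "img" (480x640x3 uint8, red, green, blue), "range_z" (480x640 float32, m along the optical axis (not along the pixel's ray), 0 where there is no reading), "fx", "fy", "cx", "cy" (pixels), "extrinsics" (4x4, takes a point from world to camera coordinates); the wrist camera has in their place "tool_from_camera" (4x4, takes a point from camera to tool coordinates, whose origin is the TCP and whose axes are the flange's). Camera axes: x right, y up, looking along -z (the intrinsics and any distortion apply to the point x, -y, -z); pixel columns grow to the right and rows downward; lengths in m; the calibration is good to about 2 mm. A picture is of the moment at which its call begins: read the wrist's pose just before it.
- arm.job_done(): hands the job in, once; it reports no verdict.
The state is a dict: "t": time; "q": joint angles; "qd": joint speeds; "joint_efforts": joint torques, N m; "eef_pos": TCP position; "ee_rot": TCP orientation; "force": force on the tool from outside, world axes, zero at the start; "moment": the same for the moment, N m; "width": finger opening in m.
Only numpy, scipy, OpenCV 4.12 (cv2) and the standard library are available. Lean on these libraries where they do the work, as an engineer would, in place of code of your own. Each camera call takes 0.05 s, during which the arm holds its last target.

### The job

Lift the spare gas cell off the rails of the slide bench and set it down lying lengthwise in the grey tray, without dropping it. Then slide the carriage along the rails until its pointer stands exactly opposite the pointer of the index, and last press the long clamp bar fully down, at its middle so that it goes down level. Leave the index and everything else where it is.

Things in the scene. Friction and masses are not known exactly. Their poses are not given: they have to be found in the camera images.
- bench: fixed grey plate of the slide bench, 285 mm (its x, -160 to +125) by 420 mm (y), 20 mm thick; origin on the table under its middle. Two steel rails (tops 25 mm over the table) run along its y, the way the carriage slides. A white light-source block (90 x 28 mm, top at 85 mm) stands on the +y end, the clamp bar on the -x side (nearer the robot), the index on the +x side. Yaw within 0.25 of 0.
- carriage (a joint): position of the carriage along the rails, m: 0 at the -y end, 0.285 at the end of its travel towards the light source; it starts within 40 mm of the -y end. Slides with about 3 N of friction and stays where it is left.
- carriage_grip (a point): centre of the black upright grip block on the aluminium carriage: the block is 24 mm (bench x) by 50 mm (bench y) and 47 mm tall, this point half-way up it, 71 mm above the table; its top is 95 mm and the carriage's deck (100 x 80 mm) 49 mm above the table.
- carriage_mark (a point): tip of the 4 mm wide steel pointer that sticks out of the carriage's +x side, in line with the middle of the carriage, 43 mm above the table.
- index_mark (a point): tip of the 4 mm wide steel pointer of the index, a small aluminium block with a dark screw on a track along the bench's +x edge. Its tip is as high as the carriage's pointer, which passes 4 mm clear of it. The index is clamped tight, its place differs each time; axes as the bench's.
- clamp_bar (a joint): travel of the clamp bar, m: 0 raised, 0.012 fully down; starts within 2 mm of raised. It needs about 6 N, has no spring and stays where it is pushed.
- clamp_tilt (a joint): see-saw tilt of the clamp bar about the bench's x axis, rad: 0 level. Springy (8 N m per rad): the bar tips if it is pressed away from its middle.
- clamp_top (a point): middle of the upper face of the clamp bar, a plain steel bar 180 mm long along the bench's y, 30 mm wide, 14 mm thick, beside the rails on the robot's side; its upper face is 50 mm above the table when raised and 38 mm when fully down.
- cell: the spare gas cell, about 0.35 kg: a glass tube of 36 mm diameter with a square 50 x 50 x 10 mm aluminium flange at each end, 150 mm long along its x; it rests on the flats of its flanges and lies across the rails between the carriage and the light source. Origin at its underside, under the middle.
- cell_mid (a point): centre of the spare gas cell, on the tube's axis half-way along, 25 mm above what it rests on; its x axis runs along the tube.
- tray: fixed open grey tray, outside 200 mm (its x) by 110 mm (its y), 26 mm high, walls and floor 4 mm thick; origin under its middle on the table. To the left or the right of the bench.
- flow_unit: fixed white flow-meter box 200 x 110 mm, 85 mm high, on the other side of the bench from the tray; origin under its middle on the table.
- jar_mid (a point): loose bystander, upright; small amber jar 38 mm across, 55 mm tall, on the bench's plate near the -y end of the clamp bar; its centre.
- bottle_mid (a point): loose bystander, upright; amber bottle 72 mm across, 170 mm tall; its centre.
- beaker_mid (a point): loose bystander, upright; glass beaker 72 mm across, 95 mm tall; its centre.
- wrench_mid (a point): loose bystander: steel wrench lying flat, 180 mm long; its middle.
- mug_mid (a point): loose bystander, upright; small white cup 68 mm across, 70 mm tall; its centre.
Not all that is in view belongs to the job. Leave any yellow look-alike of the cell alone.

How it is judged:
By the outcome, as a careful person would: the job done as asked, in the order asked, and still so for the second after the job is handed in, with the robot touching nothing.
It also fails if it takes over 62 s, if anything falls off the work surface, if the arm or the gripper's body presses on something with over 40 N, if the wrist force passes 120 N, or if a joint passes its speed limit or range.

## Working session

There is one attempt and no reset: what is moved stays moved. The work goes in short steps, Python scripts to look and compute and a shell command to move; the robot and the scene stay as the last step left them, time stands still between calls to the robot, and variables do not carry over. Pictures are saved under pics/ and viewed, and the job is handed in when it is done.

```bash
ls; mkdir -p pics; cat > h.py <<'E'
import numpy as np, cv2
from station import arm
def save(n,f): cv2.imwrite(f'pics/{n}.png',cv2.cvtColor(f['img'],cv2.COLOR_RGB2BGR))
def pts(f,T=None):
    z=f['range_z']; v,u=np.mgrid[0:480,0:640]
    P=np.stack([(u-f['cx'])/f['fx']*z,-(v-f['cy'])/f['fy']*z,-z,np.ones_like(z)],-1)
    M=np.linalg.inv(f['extrinsics']) if T is None else T
    W=P@np.array(M).T; W=W[...,:3]; W[z==0]=np.nan
    return W
E
python3 - <<'E'
from h import *
import pickle
print(arm.get_state())
for n in ['scene','side','wrist']:
    f=arm.grab_frame(n); save(n+'0',f); pickle.dump(f,open(f'{n}0.pkl','wb')); print(n,[k for k in f if k not in('img','range_z')],f['fx'],f['cx'],f['cy'])
    print({k:f[k] for k in f if k not in('img','range_z')})
E
```

```text
pics
{'t': 0.0, 'q': array([ 1.50108206e+00,  3.59385471e-01,  1.10397420e-02, -3.56910906e-04,
       -1.22412150e+00, -2.88117890e-01]), 'qd': array([-0.00150635,  0.00196481,  0.00069835, -0.00083597, -0.00018467,
       -0.00018914]), 'joint_efforts': array([-1.50132011e-03, -5.82716990e+01,  2.93045533e+01,  6.99728429e+00,
        6.91508059e-03, -1.49643656e-04]), 'eef_pos': array([0.236254  , 0.63176032, 0.22561408]), 'ee_rot': array([ 3.13989528e+00, -1.53143855e-04, -3.57953571e-01]), 'force': array([ 1.07780199, -0.99761211,  0.7596808 ]), 'moment': array([ 0.02158572, -0.04076791,  0.01376209]), 'width': 0.08748817531902844}
scene ['fx', 'fy', 'cx', 'cy', 'extrinsics'] 570.9589552007575 326.76642470733964 238.66788372291967
{'fx': 570.9589552007575, 'fy': 570.9589552007575, 'cx': 326.76642470733964, 'cy': 238.66788372291967, 'extrinsics': array([[-0.34825577,  0.93739613, -0.00253259,  0.17490299],
       [-0.53467528, -0.19641875,  0.82191363,  0.17009037],
       [ 0.76996121,  0.28759028,  0.5696065 , -1.64931062],
       [ 0.        ,  0.        ,  0.        ,  1.    
[... 440 characters left out ...]
2625410e-01,
        -1.14209626e+00],
       [ 0.00000000e+00,  0.00000000e+00,  0.00000000e+00,
         1.00000000e+00]])}
wrist ['fx', 'fy', 'cx', 'cy', 'tool_from_camera'] 373.77789393897376 318.14795948933755 238.40341860342912
{'fx': 373.77789393897376, 'fy': 373.77789393897376, 'cx': 318.14795948933755, 'cy': 238.40341860342912, 'tool_from_camera': array([[-4.29992477e-04,  9.58467952e-01,  2.85199931e-01,
         7.68373865e-02],
       [ 9.99999900e-01,  4.46522141e-04,  7.06617541e-06,
        -5.35626301e-04],
       [-1.20575381e-04,  2.85199906e-01, -9.58468048e-01,
        -1.58164645e-01],
       [ 0.00000000e+00,  0.00000000e+00,  0.00000000e+00,
         1.00000000e+00]])}
```

View pics/scene0.png

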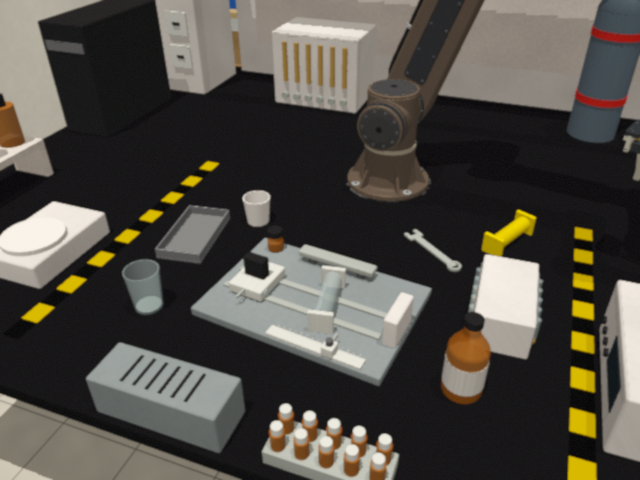

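View pics/side0.png

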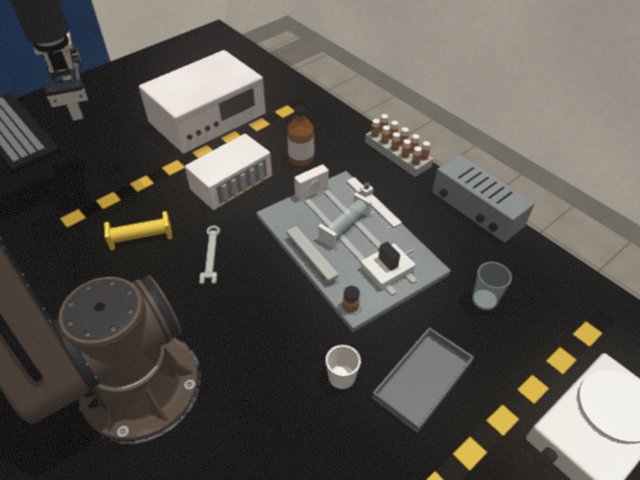

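View pics/wrist0.png

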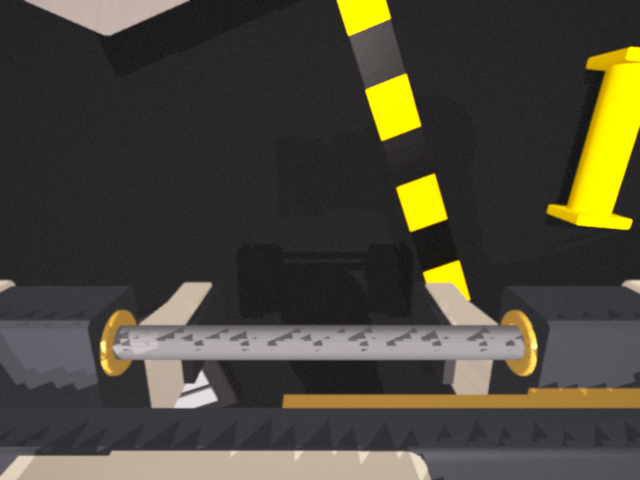

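The cell, glass and aluminium, lies across the rails at scene (327,297) / side (348,221). The yellow look-alike is at scene (510,232) / side (138,232), and I'll leave it alone. The tray is at scene (195,233) / side (424,378), the carriage at scene (256,275) and the index at scene (329,347). Next I'll build a top-down map from the depth images.

```bash
cat > topmap.py <<'E'
from h import *
import pickle
x0,x1,y0,y1=0.25,0.95,-0.45,0.45; s=800/0.9  # px per m
ims=[]
for n in ['scene','side']:
    f=pickle.load(open(n+'0.pkl','rb')); W=pts(f)
    # orthographic: draw points sorted by z
    big=cv2.resize
    k=3
    Wb=cv2.resize(W.astype(np.float32),None,fx=k,fy=k,interpolation=cv2.INTER_NEAREST)
    H=np.zeros((int((x1-x0)*s),800,3),np.uint8)
    Z=W[...,2]; o=np.argsort(np.where(np.isnan(Z),-9,Z).ravel())
    P=W.reshape(-1,3)[o]; C=f['img'].reshape(-1,3)[o]
    ok=(P[:,2]>-0.01)&(P[:,2]<0.2)
    P=P[ok];C=C[ok]
    r=((x1-P[:,0])*s).astype(int); c=((y1-P[:,1])*s).astype(int)
    for dr in(0,1):
      for dc in(0,1):
        m=(r+dr>=0)&(r+dr<H.shape[0])&(c+dc>=0)&(c+dc<800)
        H[r[m]+dr,c[m]+dc]=C[m]
    for i,y in enumerate(np.arange(-0.4,0.41,0.1)):
        cc=int((y1-y)*s); cv2.line(H,(cc,0),(cc,6),(255,0,0),1); cv2.putText(H,f'{y:.1f}',(cc,18),0,.35,(255,0,0))
    for x in np.arange(0.3,0.95,0.1):
        rr=int((x1-x)*s); cv2.line(H,(0,rr),(6,rr),(255,0,0),1); cv2.putText(H,f'{x:.1f}',(8,rr),0,.35,(255,0,0))
    cv2.imwrite(f'pics/top_{n}.png',H[:600,:,::-1])
    def w(u,v,r=1): 
        q=W[v-r:v+r+1,u-r:u+r+1].reshape(-1,3); return np.nanmedian(q,0).round(4)
    L={'scene':dict(cell=(327,297),tray=(195,233),carr=(257,275),block=(257,262),index=(329,347),bar=(338,260),light=(398,318),mark=(237,292),fl1=(332,272),fl2=(321,320),jar=(276,238)),
       'side':dict(cell=(348,218),tray=(424,378),block=(389,254),bar=(312,255),light=(312,180),index=(367,188),jar=(351,298),fl1=(330,234),fl2=(362,204),mug=(342,375))}[n]
    for a,b in L.items(): print(n,a,w(*b))
E
python3 topmap.py
```

```text
scene cell [0.6136 0.0423 0.0627]
scene tray [ 0.4335 -0.3758  0.0033]
scene carr [ 0.5929 -0.1217  0.0581]
scene block [ 0.5934 -0.1195  0.0929]
scene index [0.7265 0.0878 0.0465]
scene bar [0.4758 0.0166 0.0499]
scene light [0.6496 0.1943 0.0844]
scene mark [ 0.6267 -0.1546  0.0288]
scene fl1 [0.5369 0.0247 0.0635]
scene fl2 [0.6702 0.0511 0.0531]
scene jar [ 0.4602 -0.1389  0.0619]
side cell [0.6002 0.025  0.0596]
side tray [ 0.4491 -0.3711  0.0024]
side block [ 0.5704 -0.1384  0.0929]
side bar [ 0.4635 -0.0011  0.0489]
side light [0.6113 0.1738 0.0725]
side index [0.7173 0.0794 0.0465]
side jar [ 0.4357 -0.1606  0.0736]
side fl1 [0.5269 0.0101 0.0667]
side fl2 [0.6576 0.0367 0.0596]
side mug [ 0.3022 -0.2803  0.0666]
```

View pics/top_scene.png

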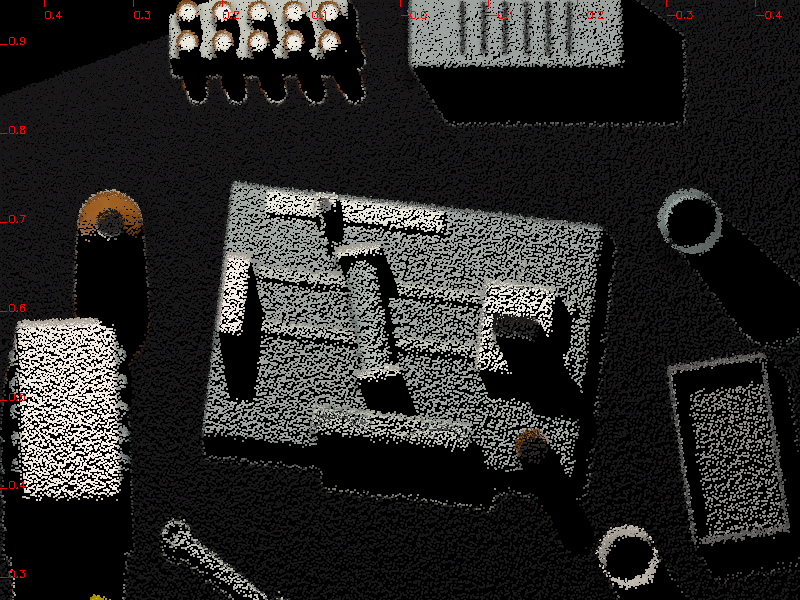

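View pics/top_side.png

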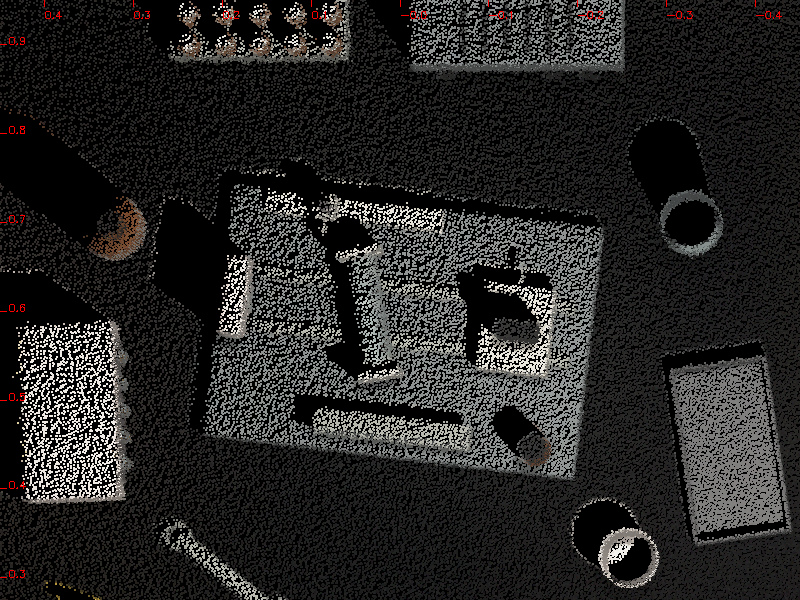

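```bash
cat > meas.py <<'E'
from h import *
import pickle
def rect(P): 
    r=cv2.minAreaRect(P[:,:2].astype(np.float32)); return np.round(r[0],4),np.round(r[1],4),round(r[2],2)
for n in ['scene','side']:
    f=pickle.load(open(n+'0.pkl','rb')); P=pts(f).reshape(-1,3); P=P[~np.isnan(P[:,0])]
    def sel(xa,xb,ya,yb,za,zb): return P[(P[:,0]>xa)&(P[:,0]<xb)&(P[:,1]>ya)&(P[:,1]<yb)&(P[:,2]>za)&(P[:,2]<zb)]
    Q=sel(.40,.76,-.25,.25,.014,.10); print(n,'bench',rect(Q))
    Q=sel(.5,.7,-.02,.1,.045,.09); print('cell',rect(Q),len(Q),Q[:,2].max())
    Q=sel(.3,.56,-.45,-.29,.001,.04);print('tray',rect(Q))
    Q=sel(.42,.51,-.1,.13,.044,.056);print('bar',rect(Q),np.median(Q[:,2]))
    Q=sel(.52,.65,-.18,-.06,.044,.054);print('deck',rect(Q),np.median(Q[:,2]))
    Q=sel(.52,.65,-.18,-.06,.088,.1);print('block',rect(Q),np.median(Q[:,2]))
    Q=sel(.5,.7,.15,.25,.08,.09);print('light',rect(Q))
E
python3 meas.py
python3 - <<'E'
from h import *
import pickle
a=[]
for n,(r0,r1,c0,c1) in dict(scene=(225,385,180,440),side=(160,330,250,455)).items():
    f=pickle.load(open(n+'0.pkl','rb'));a.append(cv2.resize(f['img'][r0:r1,c0:c1,::-1],(640,int((r1-r0)*640/(c1-c0))),interpolation=cv2.INTER_CUBIC))
    cv2.imwrite(f'pics/crop_{n}.png',a[-1])
E
```

```text
scene bench (array([ 0.5793, -0.0029]), array([0.4227, 0.2905]), 83.32)
cell (array([0.6142, 0.0393]), array([0.1852, 0.0595]), 13.9) 1213 0.07357609419099365
tray (array([ 0.4302, -0.3695]), array([0.2593, 0.1587]), 0.05)
bar (array([0.4695, 0.0114]), array([0.1802, 0.0369]), 82.52) 0.04939786290122772
deck (array([ 0.5894, -0.1301]), array([0.0853, 0.1193]), 86.94) 0.04905014972292154
block (array([ 0.5828, -0.1289]), array([0.051 , 0.0267]), 82.86) 0.09436028502070604
light (array([0.6199, 0.187 ]), array([0.0287, 0.0915]), 82.97)
side bench (array([ 0.5774, -0.0024]), array([0.4252, 0.2883]), 83.11)
cell (array([0.6135, 0.0377]), array([0.1878, 0.062 ]), 13.77) 881 0.07495602701478321
tray (array([ 0.4299, -0.37  ]), array([0.2597, 0.1598]), 0.05)
bar (array([0.467 , 0.0097]), array([0.1798, 0.0318]), 83.54) 0.04886116641113625
deck (array([ 0.589 , -0.1313]), array([0.0828, 0.1221]), 84.53) 0.04828774472332209
block (array([ 0.5793, -0.1293]), array([0.0504, 0.0249]), 83.23) 0.09395891362319564
light (array([0.6175, 0.1862]), array([0.0314, 0.0909]), 83.14)
```

View pics/crop_scene.png

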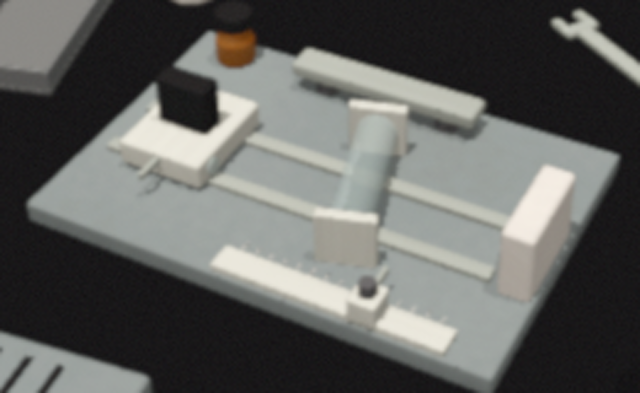

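```bash
python3 - <<'E'
from h import *
import pickle
for n in ['scene','side']:
    f=pickle.load(open(n+'0.pkl','rb')); P=pts(f).reshape(-1,3); P=P[~np.isnan(P[:,0])]
    def sel(xa,xb,ya,yb,za,zb): return P[(P[:,0]>xa)&(P[:,0]<xb)&(P[:,1]>ya)&(P[:,1]<yb)&(P[:,2]>za)&(P[:,2]<zb)]
    Q=sel(.55,.645,-.02,.1,.045,.08)
    # fit cylinder r=18, z axis .05: find yaw, offset
    from scipy.optimize import least_squares
    def res(p):
        d=np.array([np.cos(p[0]),np.sin(p[0])]); nn=np.array([-d[1],d[0]])
        e=(Q[:,:2]-[.6,.035])@nn-p[1]
        return np.hypot(e,Q[:,2]-p[2])-.018
    s=least_squares(res,[.18,0,.05],loss='soft_l1',f_scale=.002)
    p=s.x; d=np.array([np.cos(p[0]),np.sin(p[0])]); nn=np.array([-d[1],d[0]])
    print(n,p,len(Q),np.median(abs(s.fun)))
    R=sel(.48,.72,-.05,.13,.055,.08); a=(R[:,:2]-[.6,.035])@d; b=(R[:,:2]-[.6,.035])@nn-p[1]
    k=abs(b)<.027; a=a[k]; h=np.histogram(a,bins=np.arange(-.12,.12,.005)); print(dict(zip((h[1][:-1]*1000).astype(int),h[0])))
    print([np.percentile(a,q).round(4) for q in(.5,1,50,99,99.5)], 'point on axis',np.array([.6,.035])+nn*p[1])
    T=sel(.3,.56,-.45,-.29,.018,.04); r=cv2.minAreaRect(T[:,:2].astype(np.float32)); print('wall',r)
    T=sel(.34,.55,-.45,-.29,.001,.008); T=T[(abs(T[:,0]-.44)<.05)]; 
    F=sel(.34,.55,-.45,-.3,.021,.031); print(len(F), F[:,:2].min(0),F[:,:2].max(0))
    H=np.zeros((280,280),np.uint8); 
    c=((F[:,1]+.5)*1000).astype(int);rr=((F[:,0]-.3)*1000).astype(int); H[rr,c]=255; cv2.imwrite(f'pics/tray_{n}.png',cv2.resize(H[::-1,::-1],None,fx=2,fy=2))
    r=cv2.minAreaRect(F[:,:2].astype(np.float32)); print('rim',r)
E
```

```text
scene [0.16456107 0.00090331 0.04531206] 553 0.0007329207689178961
{np.int64(-120): np.int64(0), np.int64(-114): np.int64(0), np.int64(-109): np.int64(0), np.int64(-104): np.int64(0), np.int64(-99): np.int64(0), np.int64(-94): np.int64(0), np.int64(-89): np.int64(0), np.int64(-84): np.int64(0), np.int64(-79): np.int64(7), np.int64(-74): np.int64(31), np.int64(-69): np.int64(98), np.int64(-64): np.int64(49), np.int64(-59): np.int64(21), np.int64(-54): np.int64(19), np.int64(-49): np.int64(28), np.int64(-44): np.int64(19), np.int64(-39): np.int64(23), np.int64(-34): np.int64(22), np.int64(-29): np.int64(24), np.int64(-24): np.int64(28), np.int64(-19): np.int64(14), np.int64(-14): np.int64(29), np.int64(-9): np.int64(23), np.int64(-4): np.int64(24), np.int64(0): np.int64(19), np.int64(5): np.int64(25), np.int64(10): np.int64(29), np.int64(15): np.int64(24), np.int64(20): np.int64(23), np.int64(25): np.int64(30), np.int64(30): np.int64(21), np.int64(35): np.int64(29), np.int64(40): np.int64(24), np.int64(45): np.int64(30), np.int64(50): np.int64(14), np.int64(55): np.int64(7), np.int64(6
[... 1827 characters left out ...]
4(54), np.int64(65): np.int64(42), np.int64(70): np.int64(16), np.int64(75): np.int64(1), np.int64(80): np.int64(0), np.int64(85): np.int64(0), np.int64(90): np.int64(0), np.int64(95): np.int64(0), np.int64(100): np.int64(0), np.int64(105): np.int64(0), np.int64(110): np.int64(2)}
[np.float64(-0.0783), np.float64(-0.0778), np.float64(-0.0023), np.float64(0.0746), np.float64(0.1196)] point on axis [0.59978235 0.03629783]
wall ((0.444004625082016, -0.3704627752304077), (0.20370152592658997, 0.11120305955410004), 8.447002410888672)
652 [ 0.34063293 -0.43824487] [ 0.54961867 -0.30331204]
rim ((0.444013774394989, -0.3705245554447174), (0.20370152592658997, 0.11107814311981201), 8.447002410888672)
```

```bash
python3 -c "
import cv2,numpy as np
cv2.imwrite('pics/trayb.png',np.hstack([cv2.imread('pics/tray_scene.png')[:,:400],cv2.imread('pics/tray_side.png')[:,:400]]))"
```

```text
(no output)
```

View pics/trayb.png

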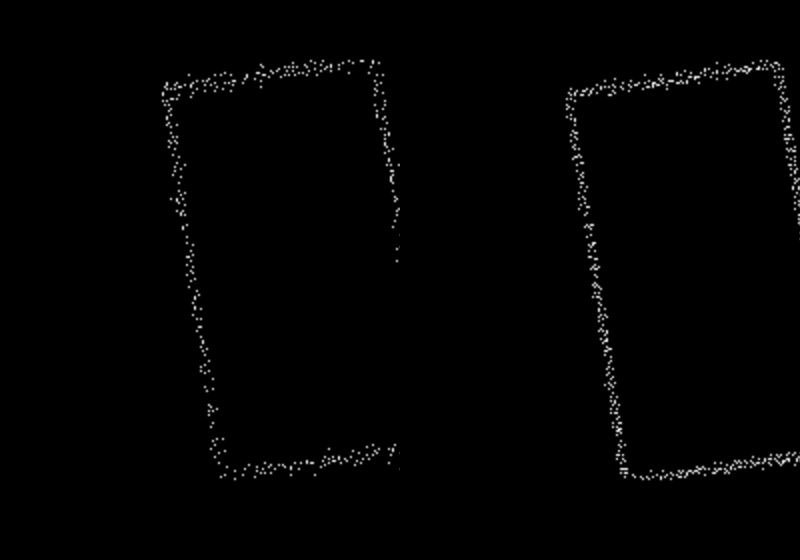

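The crop confirms the target: a clear tube with two square metal flanges lying across the two rails, not the yellow one off the bench. Its centre is about (0.600, 0.036) with yaw 0.165. The tray is at (0.444, -0.370) with yaw 0.149.

```bash
cat > go.py <<'E'
import sys
from h import *
from scipy.spatial.transform import Rotation as R
def go(x,y,z,yaw):
    s=arm.get_state(); A=R.from_euler('xyz',s['ee_rot']); B=R.from_euler('xyz',[np.pi,0,yaw])
    d=A.inv().apply(np.array([x,y,z])-s['eef_pos'])/.3; r=np.degrees((A.inv()*B).as_rotvec())/60
    print('pos',s['eef_pos'].round(4),'yaw',s['ee_rot'].round(4),'t',round(s['t'],2),'F',s['force'].round(1),'w',round(s['width'],4))
    print('shift',d.round(4),'turn',r.round(4))
if len(sys.argv)>4: go(*map(float,sys.argv[1:5]))
E
python3 go.py 0.60 0.036 0.20 0.165; python3 go.py 0.42 0.334 0.225 -0.1
```

```text
pos [0.2363 0.6319 0.2258] yaw [ 3.1403e+00 -1.0000e-04 -3.5790e-01] t 0.15 F [0.3 0.8 0.1] w 0.0875
shift [1.8313 1.4357 0.0882] turn [ 1.200e-03  2.000e-04 -4.993e-01]
pos [0.2363 0.6319 0.2258] yaw [ 3.1403e+00 -1.0000e-04 -3.5790e-01] t 0.15 F [0.3 0.8 0.1] w 0.0875
shift [0.9214 0.7156 0.0038] turn [ 0.0012  0.     -0.2462]
```

```bash
python3 -m inch '0 0.92 0.72 0 0 0 -0.25;0 0.92 0.72 0 0 0 -0.25;0 0.92 0.72 0 0 0 -0.25;0 0.92 0.72 0 0 0 -0.25;0 0.92 0.72 0 0 0 -0.25;0 0.92 0.72 0 0 0 -0.25;0 0.92 0.72 0 0 0 -0.25;0 0.92 0.72 0 0 0 -0.25;0 0.92 0.72 0 0 0 -0.25'; python3 go.py 0.60 0.036 0.16 0.165
```

```text
t: 1.05
eef_pos: [0.4199, 0.3321, 0.2267]
ee_rot: [-3.141, -0.0, -0.099]
force: [-0.0, 0.5, 0.4]
width: 0.0874
pos [0.4199 0.3321 0.2267] yaw [-3.1413 -0.     -0.0987] t 1.05 F [-0.   0.5  0.4] w 0.0874
shift [0.6948 0.9232 0.222 ] turn [-3.000e-04 -1.000e-04 -2.518e-01]
```

```bash
python3 -m inch '0 0.695 0.923 0.222 0 0 -0.252;0 0.695 0.923 0.222 0 0 -0.252;0 0.695 0.923 0.222 0 0 -0.252;0 0.695 0.923 0.222 0 0 -0.252;0 0.695 0.923 0.222 0 0 -0.252;0 0.695 0.923 0.222 0 0 -0.252;0 0.695 0.923 0.222 0 0 -0.252;0 0.695 0.923 0.222 0 0 -0.252;0 0.695 0.923 0.222 0 0 -0.252;0 0.695 0.923 0.222 0 0 -0.252'
cat > wl.py <<'E'
import sys
from h import *
import pickle
from scipy.spatial.transform import Rotation as R
s=arm.get_state(); f=arm.grab_frame('wrist'); n=sys.argv[1]; save(n,f)
T=np.eye(4); T[:3,:3]=R.from_euler('xyz',s['ee_rot']).as_matrix(); T[:3,3]=s['eef_pos']
M=T@np.array(f['tool_from_camera']); f['M']=M; pickle.dump(f,open(n+'.pkl','wb')); print(s['t'],s['eef_pos'],s['ee_rot'])
E
python3 wl.py wcell; python3 go.py 0.6 0.036 0.031 0.165
```

```text
t: 2.05
eef_pos: [0.6001, 0.039, 0.1598]
ee_rot: [-3.141, 0.0, 0.169]
force: [1.0, -0.3, 0.2]
width: 0.0874
2.05 [0.60014335 0.03895252 0.15978021] [-3.14147884e+00  3.18967200e-04  1.68765692e-01]
pos [0.6001 0.0393 0.1601] yaw [-3.1414e+00 -2.0000e-04  1.6950e-01] t 2.1 F [-1.5 -0.4  0. ] w 0.0874
shift [-0.0022  0.0107  0.4304] turn [-0.0002 -0.0002  0.0043]
```

View pics/wcell.png

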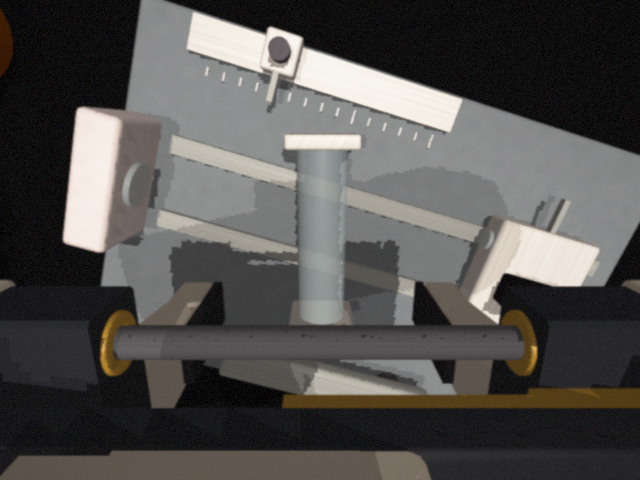

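The wrist view shows the tube (cols 300–345) upright in the picture and centred between the jaws, with nothing in the fingers' path. The index pointer's tip is at about (271,105). Going down now.

```bash
python3 -m inch '0 -0.002 0.011 0.2 0 0 0;0 -0.002 0.011 0.32 0 0 0;0 -0.002 0.011 0.4 0 0 0;0 -0.002 0.011 0.43 0 0 0;0 -0.002 0.011 0.43 0 0 0;0 -0.002 0.011 0.43 0 0 0;0.6 -0.002 0.011 0.43 0 0 0;0.8 -0.002 0.011 0.43 0 0 0;0.8 -0.002 0.011 0.43 0 0 0;0.8 -0.002 0.011 0.43 0 0 0;0.8 -0.002 0.011 0.43 0 0 0;0.8 -0.002 0.011 0.43 0 0 0' 30; python3 go.py 0.6 0.036 0.19 0.165
```

```text
t: 3.3
eef_pos: [0.6002, 0.0342, 0.031]
ee_rot: [3.142, 0.0, 0.168]
force: [0.4, -0.5, -0.6]
width: 0.0452
pos [0.6002 0.0342 0.031 ] yaw [3.1416 0.     0.1677] t 3.3 F [ 0.4 -0.5 -0.6] w 0.0452
shift [ 3.000e-04 -6.100e-03 -5.301e-01] turn [0.     0.     0.0026]
```

```bash
python3 -m inch '0.8 0 0 0 0 0 0;0.8 0 0 0 0 0 0;0.8 0 0 0 0 0 0;0.8 0 0 0 0 0 0' 30; python3 go.py 0.6 0.036 0.19 0.165
```

```text
t: 3.7
eef_pos: [0.6003, 0.0344, 0.0309]
ee_rot: [-3.142, -0.0, 0.168]
force: [-0.3, 1.7, -0.3]
width: 0.035
pos [0.6003 0.0344 0.0309] yaw [-3.1415 -0.      0.168 ] t 3.7 F [-0.3  1.7 -0.3] w 0.035
shift [ 1.000e-04 -5.500e-03 -5.303e-01] turn [-0.     -0.      0.0029]
```

```bash
python3 -m inch '0.8 0 0 -0.03 0 0 0;0.8 0 0 -0.08 0 0 0;0.8 0 0 -0.16 0 0 0;0.8 0 0 -0.26 0 0 0;0.8 0 0 -0.36 0 0 0;0.8 0 0 -0.44 0 0 0;0.8 0 0 -0.5 0 0 0;0.8 0 0 -0.53 0 0 0;0.8 0 0 -0.53 0 0 0' 35; python3 go.py 0.52 -0.17 0.19 0.155;python3 go.py 0.444 -0.370 0.19 0.149
```

```text
t: 4.6
eef_pos: [0.6004, 0.0343, 0.1911]
ee_rot: [-3.141, -0.002, 0.168]
force: [-0.1, 0.3, -4.5]
width: 0.035
pos [0.6004 0.0343 0.1911] yaw [-3.1412e+00 -1.6000e-03  1.6780e-01] t 4.6 F [-0.1  0.3 -4.5] w 0.035
shift [-0.3781  0.6267  0.0027] turn [-0.0004 -0.0015  0.0122]
pos [0.6004 0.0343 0.1911] yaw [-3.1412e+00 -1.6000e-03  1.6780e-01] t 4.6 F [-0.1  0.3 -4.5] w 0.035
shift [-0.7393  1.2416  0.0019] turn [-0.0004 -0.0015  0.018 ]
```

```bash
python3 -m inch '0.8 -0.02 0.03 0 0 0 0;0.8 -0.06 0.1 0 0 0 0;0.8 -0.12 0.2 0 0 0 0;0.8 -0.18 0.3 0 0 0 0;0.8 -0.24 0.4 0 0 0 0.005;0.8 -0.3 0.5 0 0 0 0.01;0.8 -0.36 0.6 0 0 0 0.01;0.8 -0.42 0.7 0 0 0 0.01;0.8 -0.48 0.8 0 0 0 0.015;0.8 -0.53 0.89 0 0 0 0.018;0.8 -0.57 0.96 0 0 0 0.018;0.8 -0.6 1 0 0 0 0.018' 35; python3 go.py 0.444 -0.370 0.17 0.149
```

```text
t: 5.8
eef_pos: [0.4708, -0.2931, 0.1884]
ee_rot: [-3.14, 0.003, 0.147]
force: [-0.7, -0.2, -4.1]
width: 0.0352
pos [ 0.4708 -0.2931  0.1884] yaw [-3.1404e+00  2.7000e-03  1.4740e-01] t 5.8 F [-0.7 -0.2 -4.1] w 0.0352
shift [-0.126   0.2406  0.0613] turn [-0.0011  0.0026 -0.0015]
```

```bash
python3 -m inch '0.8 -0.04 0.08 0 0 0 0;0.8 -0.09 0.18 0 0 0 0;0.8 -0.12 0.23 0 0 0 0;0.8 -0.126 0.24 0.03 0 0 0;0.8 -0.126 0.24 0.07 0 0 0;0.8 -0.126 0.24 0.07 0 0 0;0.8 -0.126 0.24 0.07 0 0 0' 35; python3 go.py 0.444 -0.370 0.011 0.149; python3 wl.py wtray
python3 - <<'E'
from h import *
f=arm.grab_frame('side'); save('side1',f); f=arm.grab_frame('scene'); save('scene1',f)
E
```

```text
t: 6.5
eef_pos: [0.4461, -0.3675, 0.1681]
ee_rot: [-3.141, 0.002, 0.15]
force: [-0.2, 0.3, -3.6]
width: 0.0354
pos [ 0.4461 -0.3675  0.1681] yaw [-3.1406e+00  1.6000e-03  1.5010e-01] t 6.5 F [-0.2  0.3 -3.6] w 0.0354
shift [-0.0073  0.0079  0.5237] turn [-0.0009  0.0015  0.0011]
6.5 [ 0.44606573 -0.3674547   0.16810145] [-3.14063675e+00  1.55931119e-03  1.50119305e-01]
```

View pics/wtray.png

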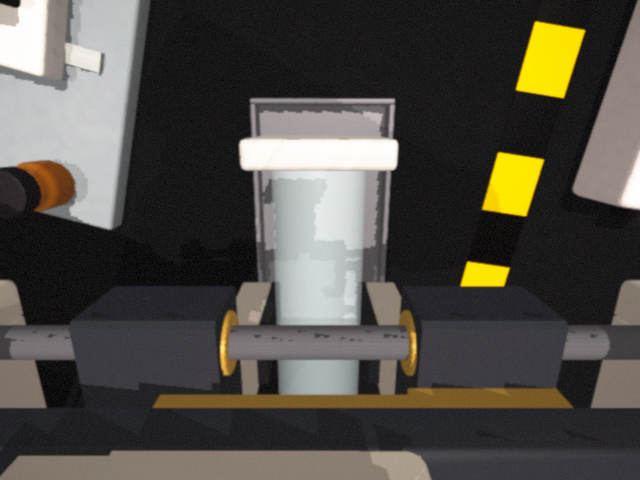

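View pics/scene1.png

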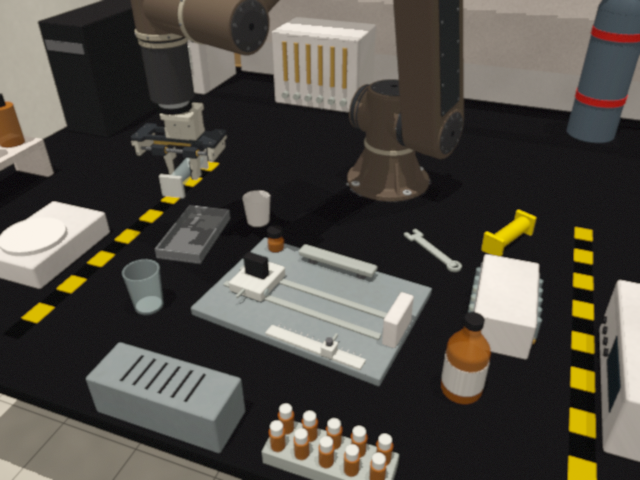

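The cell is level and lined up with the tray: the tube sits at cols 277–362 and the tray walls at 255–392. Lowering it.

```bash
python3 -m inch '0.8 -0.003 0.004 0.08 0 0 0;0.8 -0.007 0.008 0.18 0 0 0;0.8 -0.007 0.008 0.28 0 0 0;0.8 -0.007 0.008 0.37 0 0 0;0.8 -0.007 0.008 0.43 0 0 0;0.8 -0.007 0.008 0.47 0 0 0;0.8 -0.007 0.008 0.495 0 0 0;0.8 -0.007 0.008 0.51 0 0 0;0.8 -0.007 0.008 0.515 0 0 0;0.8 -0.007 0.008 0.515 0 0 0;0.8 -0.007 0.008 0.515 0 0 0' 35; python3 go.py 0.444 -0.370 0.010 0.149
```

```text
t: 7.75
eef_pos: [0.445, -0.3713, 0.0152]
ee_rot: [3.141, -0.001, 0.149]
force: [-0.3, -0.4, -4.0]
width: 0.0352
pos [ 0.445  -0.3713  0.0152] yaw [ 3.1408e+00 -1.2000e-03  1.4910e-01] t 7.75 F [-0.3 -0.4 -4. ] w 0.0352
shift [-0.0027 -0.0048  0.0173] turn [ 0.0007 -0.0012  0.0001]
```

```bash
python3 -m inch '0.8 0 -0.002 0.005 0 0 0;0.8 0 -0.003 0.01 0 0 0;0.8 0 -0.003 0.013 0 0 0;0.8 0 -0.003 0.015 0 0 0;0.8 0 -0.003 0.015 0 0 0' 35; python3 go.py 0.444 -0.370 0.010 0.149
```

```text
t: 8.25
eef_pos: [0.4452, -0.3713, 0.0147]
ee_rot: [3.139, -0.002, 0.151]
force: [-9.4, 6.8, 35.9]
width: 0.0353
pos [ 0.4452 -0.3713  0.0147] yaw [ 3.1385e+00 -2.2000e-03  1.5060e-01] t 8.25 F [-9.4  6.8 35.9] w 0.0353
shift [-0.0033 -0.0049  0.0156] turn [ 0.0029 -0.0021  0.0015]
```

The contact height fits: the flanges stood on the bench plate, so the tube axis was at 45 mm and the cell's underside is 11 mm below the TCP. It is on the tray floor, so I'll ease the load, look, then release.

```bash
python3 -m inch '0.8 0 0 -0.012 0 0 0;0.8 0 0 -0.012 0 0 0' 20; python3 go.py 0.444 -0.370 0.015 0.149; python3 wl.py wtray2
python3 - <<'E'
from h import *
f=arm.grab_frame('side');cv2.imwrite('pics/side2.png',cv2.resize(f['img'][250:450,320:520,::-1],(600,600),interpolation=cv2.INTER_CUBIC))
E
```

```text
t: 8.45
eef_pos: [0.445, -0.3705, 0.0147]
ee_rot: [3.14, -0.002, 0.149]
force: [-0.4, 3.7, 8.8]
width: 0.0358
pos [ 0.445  -0.3705  0.0147] yaw [ 3.1404e+00 -2.0000e-03  1.4910e-01] t 8.45 F [-0.4  3.7  8.8] w 0.0358
shift [-0.0032 -0.0021 -0.001 ] turn [ 0.0011 -0.0019  0.0001]
8.45 [ 0.44503436 -0.37049694  0.01471724] [ 3.14040441e+00 -2.01070045e-03  1.49054916e-01]
```

View pics/wtray2.png

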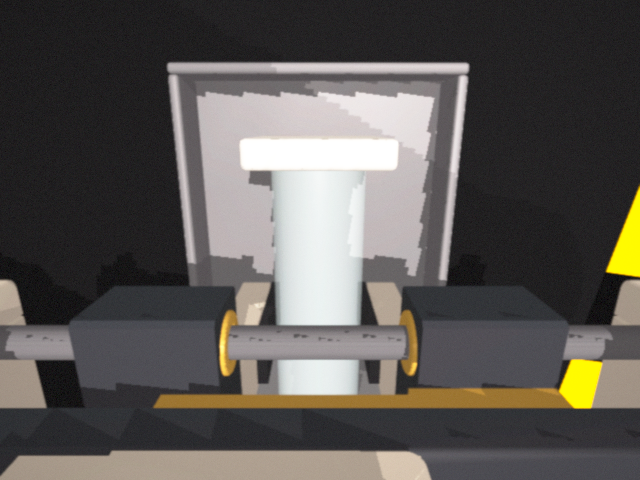

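View pics/side2.png

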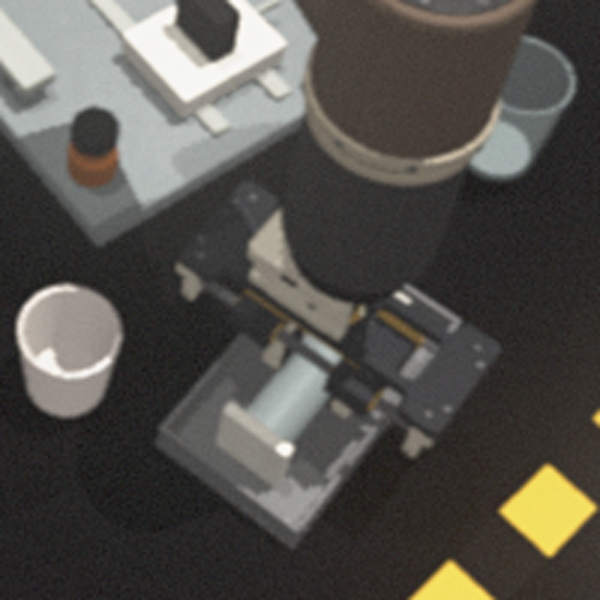

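The cell is inside the tray, clear of all four walls and flat. I'll open part way only, because fully open fingers would hit the walls, then rise.

```bash
python3 -m inch '0.5 0 0 0 0 0 0;0.48 0 0 0 0 0 0;0.48 0 0 0 0 0 0;0.48 0 0 0 0 0 0' 20; python3 go.py 0.5 -0.28 0.20 0.149
```

```text
t: 8.95
eef_pos: [0.4444, -0.3702, 0.0133]
ee_rot: [-3.142, 0.0, 0.149]
force: [0.5, -0.8, 0.1]
width: 0.0455
pos [ 0.4444 -0.3702  0.0133] yaw [-3.1415e+00  2.0000e-04  1.4900e-01] t 8.95 F [ 0.5 -0.8  0.1] w 0.0455
shift [ 0.2279 -0.27   -0.6223] turn [-0.0001  0.0002  0.    ]
```

```bash
python3 -m inch '0.48 0 0 -0.03 0 0 0;0.48 0 0 -0.1 0 0 0;0.48 0 0 -0.2 0 0 0;0.3 0 0 -0.35 0 0 0;0 0 0 -0.5 0 0 0;0 0 0 -0.6 0 0 0;0 0 0 -0.62 0 0 0;0 0 0 -0.62 0 0 0'; python3 wl.py wtray3; python3 go.py 0.581 -0.129 0.19 -1.69
python3 - <<'E'
import numpy as np
e=np.array([.12,.993]);
E
```

```text
t: 9.75
eef_pos: [0.4449, -0.3704, 0.2014]
ee_rot: [3.14, -0.003, 0.149]
force: [-0.4, 0.1, -0.4]
width: 0.0797
9.75 [ 0.44488575 -0.37040941  0.20141557] [ 3.13996917e+00 -2.85528204e-03  1.49043581e-01]
pos [ 0.4442 -0.37    0.1997] yaw [-3.1416e+00 -7.0000e-04  1.4880e-01] t 9.8 F [ 0.2  0.5 -0.1] w 0.0833
shift [ 0.5701 -0.7268  0.0329] turn [-6.0000e-04 -5.0000e-04  1.7559e+00]
```

View pics/wtray3.png

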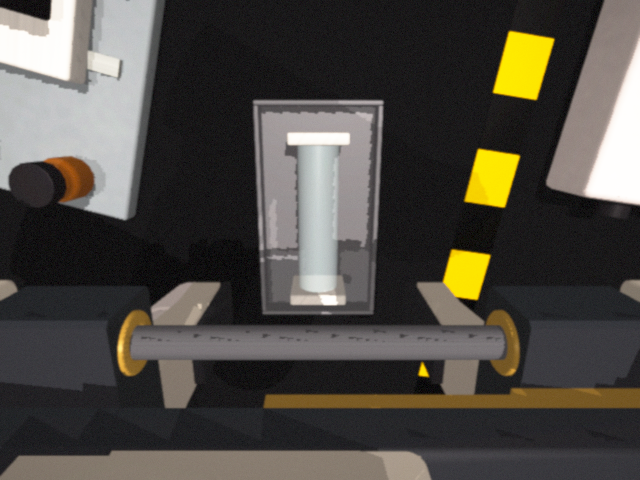

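The wrist view shows the cell lying lengthwise and flat inside the tray: flanges at (318,138) and (318,290), rim at cols 255–382. Next I'll go to the carriage grip block, turning so the jaws close across it.

```bash
python3 -m inch '0 0.1 -0.12 0 0 0 0.14;0 0.2 -0.25 0 0 0 0.28;0 0.3 -0.38 0 0 0 0.42;0 0.4 -0.5 0 0 0 0.56;0 0.5 -0.62 0 0 0 0.7;0 0.55 -0.7 0 0 0 0.84;0 0.57 -0.727 0.03 0 0 0.98;0 0.57 -0.727 0.03 0 0 1;0 0.57 -0.727 0.03 0 0 1' 20; python3 go.py 0.581 -0.129 0.19 -1.69
```

```text
t: 10.7
eef_pos: [0.5802, -0.1285, 0.1883]
ee_rot: [3.138, 0.002, -0.898]
force: [0.5, 0.0, -0.3]
width: 0.0878
pos [ 0.5802 -0.1285  0.1883] yaw [ 3.1384e+00  2.4000e-03 -8.9770e-01] t 10.7 F [ 0.5  0.  -0.3] w 0.0878
shift [ 0.003  -0.001  -0.0056] turn [0.0038 0.001  0.7566]
```

```bash
python3 -m inch '0 0 0 -0.005 0 0 0.14;0 0 0 -0.005 0 0 0.28;0 0 0 -0.005 0 0 0.42;0 0 0 -0.005 0 0 0.56;0 0 0 -0.005 0 0 0.7;0 0 0 -0.005 0 0 0.757;0 0 0 -0.005 0 0 0.757;0 0 0 -0.005 0 0 0.757;0 0 0 -0.005 0 0 0.757'; python3 wl.py wcar; python3 go.py 0.581 -0.129 0.055 -1.69
```

```text
t: 11.6
eef_pos: [0.5809, -0.1293, 0.1917]
ee_rot: [3.141, -0.0, -1.689]
force: [-0.2, 0.2, 0.4]
width: 0.0875
11.6 [ 0.58085735 -0.12933056  0.19173446] [ 3.14101746e+00 -9.46346131e-05 -1.68909972e+00]
pos [ 0.5809 -0.1292  0.1918] yaw [ 3.1412 -0.     -1.6895] t 11.65 F [-0.3  1.   0.8] w 0.0875
shift [-9.000e-04 -2.000e-04  4.561e-01] turn [ 0.0003 -0.      0.0005]
```

View pics/wcar.png

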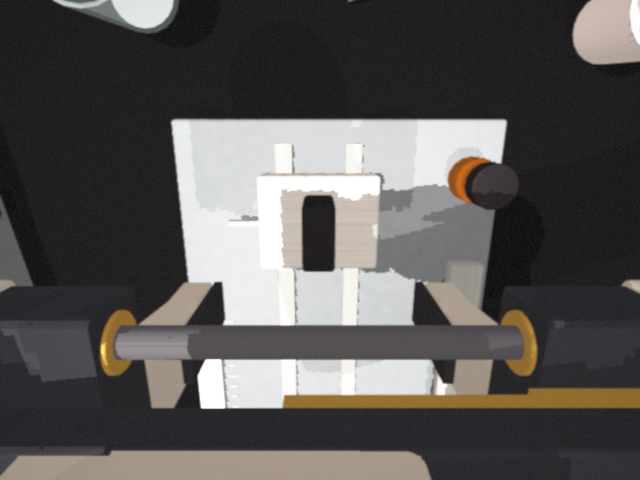

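```bash
python3 -m inch '0 0 0 0.1 0 0 0;0 0 0 0.24 0 0 0;0 0 0 0.36 0 0 0;0 0 0 0.44 0 0 0;0 0 0 0.455 0 0 0;0 0 0 0.455 0 0 0;0.6 0 0 0.455 0 0 0;0.85 0 0 0.455 0 0 0;0.85 0 0 0.455 0 0 0;0.85 0 0 0.455 0 0 0;0.85 0 0 0.455 0 0 0;0.85 0 0 0.455 0 0 0' 20; cat > ray.py <<'E'
from h import *
import pickle
def ray(f,u,v,z):
    M=f['M'] if 'M' in f else np.linalg.inv(f['extrinsics'])
    d=np.array(M)[:3,:3]@np.array([(u-f['cx'])/f['fx'],-(v-f['cy'])/f['fy'],-1]); o=np.array(M)[:3,3]
    return o+d*(z-o[2])/d[2]
def bench(p,yaw=-.120,o=(.5785,-.0025)):
    d=np.array(p[:2])-o; c,s=np.cos(yaw),np.sin(yaw); return np.array([c*d[0]+s*d[1],-s*d[0]+c*d[1]])
E
python3 - <<'E'
from ray import *
f=pickle.load(open('wcell.pkl','rb'))
g=cv2.resize(f['img'][10:130,220:340,::-1],(480,480),interpolation=cv2.INTER_CUBIC); h=cv2.resize(f['img'][180:300,480:600,::-1],(480,480)[::1],interpolation=cv2.INTER_CUBIC)[:, :300]
cv2.imwrite('pics/ptr.png',np.hstack([g,h]))
for uv in [(271,105),(566,201)]: p=ray(f,*uv,.043); print(p,bench(p))
f=pickle.load(open('wcar.pkl','rb')); p=ray(f,229,223,.043); print(p,bench(p))
E
```

```text
t: 12.85
eef_pos: [0.5811, -0.1291, 0.0558]
ee_rot: [-3.141, 0.0, -1.691]
force: [-0.4, -0.9, -0.2]
width: 0.045
[0.68510368 0.08722275 0.043     ] [0.09509615 0.10183928]
[ 0.65501011 -0.13840125  0.043     ] [ 0.09222894 -0.12576474]
[ 0.65560692 -0.13717416  0.043     ] [ 0.09267455 -0.12447503]
```

View pics/ptr.png

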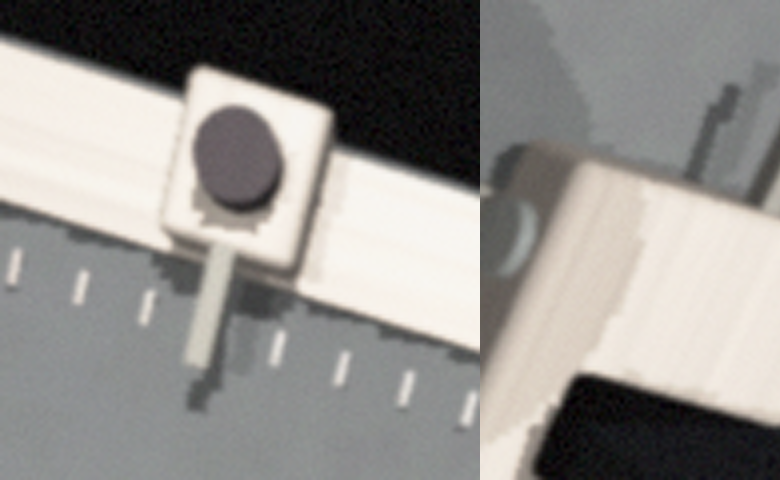

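```bash
python3 -m inch '0.85 0 0 0 0 0 0;0.85 0 0 0 0 0 0;0.85 0 0 0 0 0 0;0.85 0 0 0 0 0 0;0.85 0 0 0 0 0 0' 20; python3 - <<'E'
from ray import *
s=arm.get_state(); p=s['eef_pos']; y=np.array([np.sin(.12),np.cos(.12)])
print(s['width'],bench(p),p,y)
q=p[:2]+.215*y; print(q)
f=pickle.load(open('wcell.pkl','rb')); print(bench(ray(f,269,100.75,.043)))
import subprocess; print(subprocess.run(['python3','go.py',str(q[0]),str(q[1]),'0.0558','-1.691'],capture_output=True,text=True).stdout)
E
```

```text
t: 13.35
eef_pos: [0.5809, -0.1291, 0.0555]
ee_rot: [3.141, 0.0, -1.691]
force: [-1.1, 0.4, -0.4]
width: 0.0241
0.02414472759856039 [ 0.01755005 -0.12538995] [ 0.58091313 -0.12908918  0.055512  ] [0.11971221 0.99280864]
[0.60665126 0.08436467]
[0.09738899 0.10385799]
pos [ 0.5809 -0.1291  0.0555] yaw [ 3.1413  0.     -1.6909] t 13.35 F [-1.1  0.4 -0.4] w 0.0241
shift [-0.7167  0.     -0.001 ] turn [0.0003 0.     0.0001]
```

```bash
python3 -m inch '0.85 -0.02 0 0 0 0 0;0.85 -0.08 0 0 0 0 0;0.85 -0.16 0 0 0 0 0;0.85 -0.24 0 0 0 0 0;0.85 -0.32 0 0 0 0 0;0.85 -0.4 0 0 0 0 0;0.85 -0.48 0 0 0 0 0;0.85 -0.56 0 0 0 0 0;0.85 -0.63 0 0 0 0 0;0.85 -0.69 0 0 0 0 0;0.85 -0.717 0 0 0 0 0;0.85 -0.717 0 0 0 0 0' 25; python3 wl.py wc1; python3 - <<'E'
from h import *
s=arm.get_state(); print(s['force'],s['width'])
E
```

```text
t: 14.55
eef_pos: [0.6066, 0.086, 0.0555]
ee_rot: [3.141, 0.001, -1.69]
force: [-4.9, 3.7, 2.8]
width: 0.0241
14.55 [0.60660783 0.08596927 0.05550171] [ 3.14125061e+00  7.83064381e-04 -1.69000105e+00]
[-3.60763538  3.18456509  1.97461171] 0.023403558955249423
```

View pics/wc1.png

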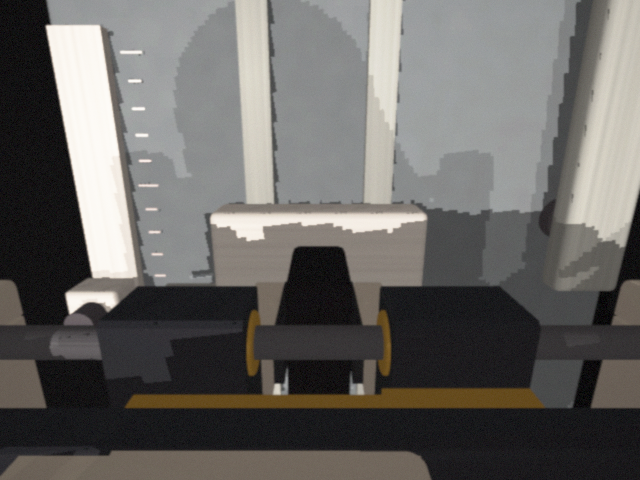

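The gripper hides the pointers from here, so I'll let go, rise and look at both tips from above.

```bash
python3 -m inch '0.4 0 0 0 0 0 0;0.2 0 0 0 0 0 0;0.2 0 0 0 0 0 0;0.2 0 0 -0.1 0 0 0;0.2 0 0 -0.22 0 0 0;0.2 -0.05 -0.05 -0.3 0 0 0;0.2 -0.16 -0.16 -0.3 0 0 0;0.2 -0.25 -0.25 -0.3 0 0 0;0.2 -0.25 -0.25 -0.3 0 0 0;0.2 -0.25 -0.25 -0.3 0 0 0;0.2 -0.25 -0.25 -0.3 0 0 0' 20; python3 wl.py wc2
```

```text
t: 15.7
eef_pos: [0.6897, 0.1493, 0.1452]
ee_rot: [3.141, -0.0, -1.691]
force: [0.1, -0.7, 0.4]
width: 0.0704
15.7 [0.68973421 0.14927906 0.14521496] [ 3.14086188e+00 -4.06970896e-04 -1.69131962e+00]
```

View pics/wc2.png

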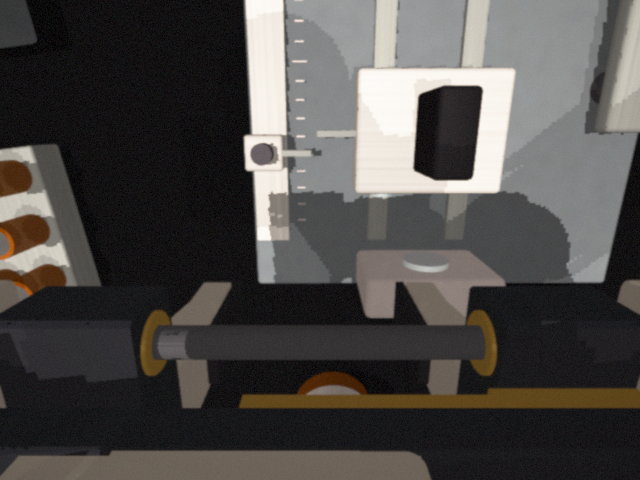

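Very clear view: carriage pointer tip at (318,133), index tip near (311,153). I'll enlarge it and measure.

```bash
cat > tips.py <<'E'
import sys
from ray import *
f=pickle.load(open(sys.argv[1]+'.pkl','rb'))
r0,r1,c0,c1=map(int,sys.argv[2:6]); k=8
cv2.imwrite(f'pics/{sys.argv[1]}_z.png',cv2.resize(f['img'][r0:r1,c0:c1,::-1],None,fx=k,fy=k,interpolation=cv2.INTER_CUBIC))
g=f['img'].mean(2)
# median z of range around
W=pts(f,f['M']); 
E
python3 tips.py wc2 115 175 270 365
```

```text
(no output)
```

View pics/wc2_z.png

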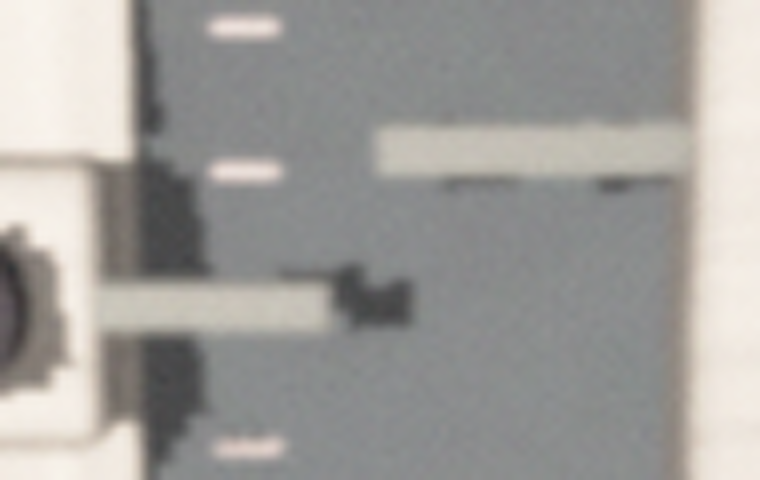

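```bash
python3 - <<'E'
from ray import *
f=pickle.load(open('wc2.pkl','rb'))
for yaw in(-.115,-.12,-.125):
    a=bench(ray(f,316.8,133.4,.043),yaw); b=bench(ray(f,311.1,152.95,.043),yaw); print(a,b,b-a)
W=pts(f,f['M']); 
# bench yaw from track edges / carriage deck: rail
print(W[130:137,325:345].reshape(-1,3).mean(0), W[151:155,290:306].reshape(-1,3).mean(0))
E
python3 go.py 0.6066 0.0860 0.0555 -1.691
```

```text
[0.0933177  0.09089873] [0.0972861  0.10368531] [0.0039684  0.01278658]
[0.09286205 0.09136418] [0.09676646 0.10417045] [0.00390442 0.01280627]
[0.09240407 0.09182735] [0.0962444  0.10465297] [0.00384034 0.01282563]
[0.66978869 0.07825254 0.0423987 ] [nan nan nan]
pos [0.6897 0.1492 0.1455] yaw [ 3.1412e+00 -2.0000e-04 -1.6914e+00] t 15.75 F [ 0.7  0.4 -0.5] w 0.07
shift [0.2423 0.2496 0.3003] turn [ 0.0004 -0.0002 -0.0004]
```

```bash
python3 -m inch '0 0.12 0.12 0 0 0 0;0 0.22 0.23 0 0 0 0;0 0.242 0.25 0 0 0 0;0 0.242 0.25 0.1 0 0 0;0 0.242 0.25 0.2 0 0 0;0 0.242 0.25 0.28 0 0 0;0.3 0.242 0.25 0.3 0 0 0;0.6 0.242 0.25 0.3 0 0 0;0.85 0.242 0.25 0.3 0 0 0;0.85 0.242 0.25 0.3 0 0 0;0.85 0.242 0.25 0.3 0 0 0;0.85 0.242 0.25 0.3 0 0 0' 20;  python3 -m inch '0.85 0 0 0 0 0 0;0.85 0 0 0 0 0 0;0.85 0 0 0 0 0 0;0.85 0 0 0 0 0 0;0.85 0 0 0 0 0 0' 20
```

```text
t: 16.95
eef_pos: [0.6075, 0.087, 0.0563]
ee_rot: [-3.141, 0.001, -1.691]
force: [0.2, -1.1, -0.2]
width: 0.0452
t: 17.45
eef_pos: [0.6067, 0.0868, 0.0556]
ee_rot: [3.141, -0.0, -1.691]
force: [-3.8, 1.3, 3.1]
width: 0.024
```

```bash
python3 -m inch '0.85 -0.012 0 0 0 0 0;0.85 -0.026 0 0 0 0 0;0.85 -0.037 0 0 0 0 0;0.85 -0.0425 0 0 0 0 0;0.85 -0.0425 0 0 0 0 0;0.85 -0.0425 0 0 0 0 0' 20; python3 -m inch '0.5 0 0 0 0 0 0;0.2 0 0 0 0 0 0;0.2 0 0 0 0 0 0;0.2 0 0 -0.1 0 0 0;0.2 0 0 -0.22 0 0 0;0.2 -0.05 -0.05 -0.3 0 0 0;0.2 -0.16 -0.16 -0.3 0 0 0;0.2 -0.25 -0.25 -0.3 0 0 0;0.2 -0.25 -0.25 -0.3 0 0 0;0.2 -0.25 -0.25 -0.3 0 0 0' 20; python3 wl.py wc3; python3 tips.py wc3 120 180 270 365
```

```text
t: 18.05
eef_pos: [0.6082, 0.0995, 0.0556]
ee_rot: [3.141, -0.001, -1.691]
force: [-5.1, -1.1, 5.5]
width: 0.0241
t: 19.05
eef_pos: [0.6922, 0.1654, 0.1443]
ee_rot: [3.14, -0.001, -1.691]
force: [-0.3, -0.5, -0.4]
width: 0.0706
19.05 [0.69222445 0.16541807 0.14430745] [ 3.14043516e+00 -6.17159176e-04 -1.69052351e+00]
```

View pics/wc3_z.png

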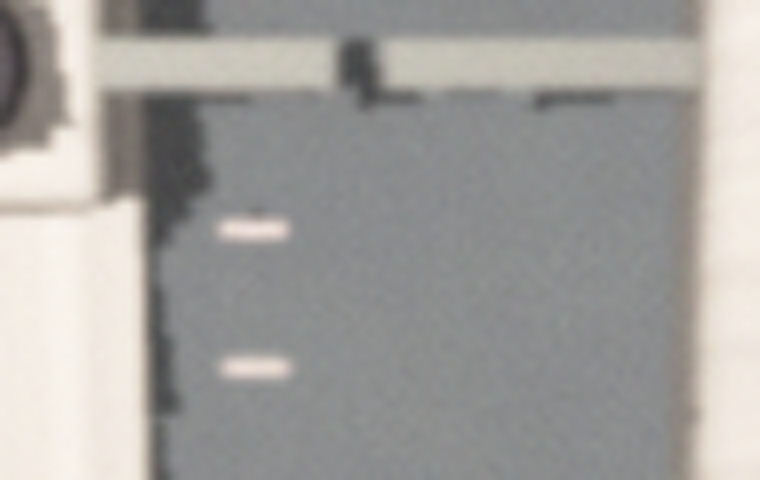

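The pointers are in line: both occupy crop rows 38–90. I'll get a number for that, then look at the clamp bar from above.

```bash
python3 - <<'E'
from ray import *
f=pickle.load(open('wc3.pkl','rb')); g=f['img'].astype(float).mean(2)
def cen(c0,c1):
    p=g[118:138,c0:c1].mean(1); b=np.median(g[134:140,c0:c1]); 
    # edges: half-level crossing
    hi=p[5:10].max(); 
    return p.round(0)
print(cen(299,309)); print(cen(323,345))
E
python3 go.py 0.480 0.11 0.22 -1.691
```

```text
[140. 139. 139. 139. 139. 139. 156. 186. 195. 196. 195. 194. 181. 146.
 131. 136. 139. 140. 140. 140.]
[138. 138. 138. 138. 138. 140. 154. 181. 189. 190. 190. 188. 174. 138.
 124. 133. 139. 140. 141. 141.]
pos [0.6918 0.1649 0.1447] yaw [ 3.1406e+00 -6.0000e-04 -1.6908e+00] t 19.1 F [ 0.   0.1 -0.7] w 0.0701
shift [ 0.2663  0.6792 -0.2501] turn [ 0.001  -0.0006  0.0001]
```

The two row profiles match to about 0.1 px (under 0.1 mm), so the carriage stays where it is. Now the clamp bar.

```bash
python3 -m inch '0.5 0 0 -0.1 0 0 0;0.9 0.05 0.13 -0.2 0 0 0;1 0.11 0.28 -0.25 0 0 0;1 0.16 0.42 -0.25 0 0 0;1 0.22 0.56 -0.25 0 0 0;1 0.266 0.68 -0.25 0 0 0;1 0.266 0.68 -0.25 0 0 0;1 0.266 0.68 -0.25 0 0 0;1 0.266 0.68 -0.25 0 0 0' 20; python3 wl.py wb
```

```text
t: 20.0
eef_pos: [0.4804, 0.1101, 0.221]
ee_rot: [-3.141, 0.001, -1.691]
force: [0.4, 0.0, -0.3]
width: 0.0039
20.0 [0.48040742 0.11013315 0.22104461] [-3.14050545e+00  7.27211619e-04 -1.69099284e+00]
```

View pics/wb.png

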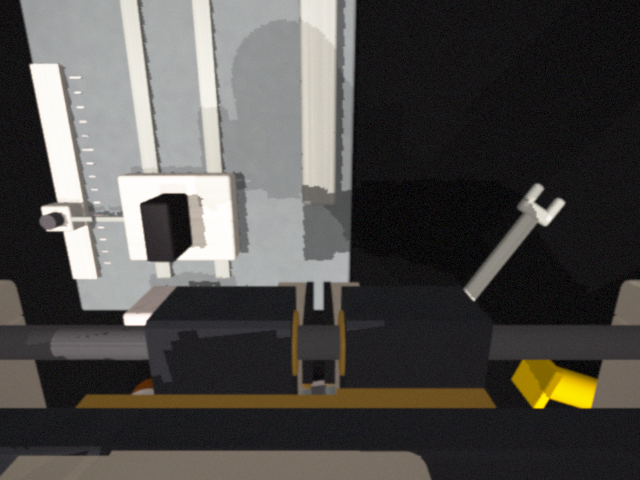

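```bash
python3 -m inch '1 0.1 0 0 0 0 0;1 0.19 0 0 0 0 0;1 0.19 0 0 0 0 0;1 0.19 0 0 0 0 0'; python3 wl.py wb2
```

```text
t: 20.45
eef_pos: [0.4738, 0.0532, 0.2202]
ee_rot: [3.141, -0.0, -1.692]
force: [0.1, 0.2, 0.9]
width: 0.0005
20.45 [0.4737661  0.05323939 0.22017214] [ 3.14108914e+00 -4.36374602e-04 -1.69247592e+00]
```

View pics/wb2.png

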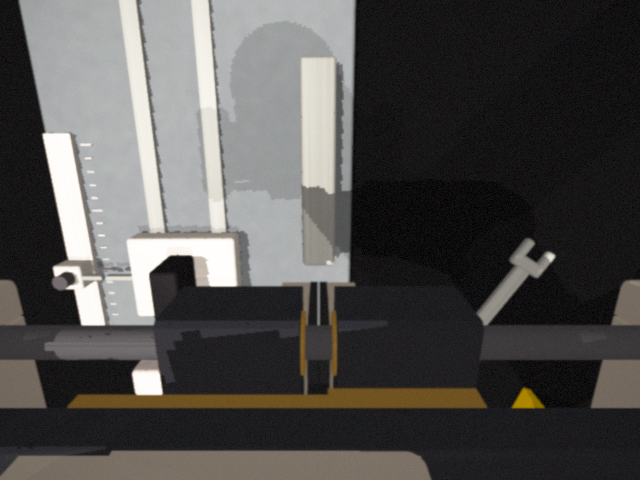

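```bash
python3 - <<'E'
from ray import *
f=pickle.load(open('wb2.pkl','rb'))
cv2.imwrite('pics/wb2_z.png',np.hstack([cv2.resize(f['img'][a:a+40,290:350,::-1],None,fx=6,fy=6,interpolation=cv2.INTER_CUBIC) for a in(40,240)]))
W=pts(f,f['M'])
for a,b in((65,90),(130,150),(180,200),(230,255)): print(np.nanmedian(W[a:b,308:330].reshape(-1,3),0))
for uv in [(302,58),(335,58),(303,264),(334,264)]: p=ray(f,*uv,.0492); print(uv,p,bench(p))
E
```

```text
[ 0.45916023 -0.06161436  0.04960331]
[ 0.46510575 -0.01286412  0.04954049]
[0.47025584 0.02959736 0.04962461]
[0.47617564 0.07759753 0.04964367]
(302, 58) [ 0.47053771 -0.07731752  0.0492    ] [-0.09822932 -0.08720388]
(335, 58) [ 0.44421779 -0.07409143  0.0492    ] [-0.12474617 -0.08715181]
(303, 264) [0.4932225  0.09745286 0.0492    ] [-0.09662981  0.08902531]
(334, 264) [0.46437345 0.10100307 0.0492    ] [-0.12569641  0.0890964 ]
```

View pics/wb2_z.png

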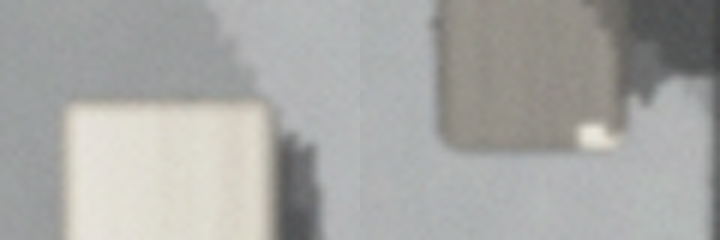

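The bar's ends are at rows 56 and 264 and its sides at cols 302 and 335, which puts its middle at (0.468, 0.011). The scene and side depth data agree within 1.5 mm.

```bash
python3 go.py 0.468 0.011 0.060 -1.691
```

```text
pos [0.4738 0.0536 0.2202] yaw [ 3.1411e+00 -4.0000e-04 -1.6918e+00] t 20.5 F [ 0.5  0.3 -0.4] w 0.0002
shift [0.1432 0.0017 0.5341] turn [ 0.0004 -0.0004 -0.0008]
```

```bash
python3 -m inch '1 0.07 0.002 0 0 0 0;1 0.143 0.002 0.05 0 0 0;1 0.143 0.002 0.18 0 0 0;1 0.143 0.002 0.32 0 0 0;1 0.143 0.002 0.44 0 0 0;1 0.143 0.002 0.51 0 0 0;1 0.143 0.002 0.534 0 0 0;1 0.143 0.002 0.534 0 0 0;1 0.143 0.002 0.534 0 0 0'; python3 go.py 0.468 0.011 0.038 -1.691
```

```text
t: 21.4
eef_pos: [0.4684, 0.0116, 0.0612]
ee_rot: [-3.14, 0.0, -1.69]
force: [0.3, 0.7, 0.6]
width: 0.0002
pos [0.4684 0.0116 0.0612] yaw [-3.1405e+00  4.0000e-04 -1.6902e+00] t 21.4 F [0.3 0.7 0.6] w 0.0002
shift [0.0023 0.0012 0.0773] turn [-0.0011  0.0003  0.0008]
```

```bash
python3 -m inch '1 0.002 0 0.015 0 0 0;1 0.002 0 0.03 0 0 0;1 0.002 0 0.038 0 0 0;1 0.002 0 0.046 0 0 0;1 0.002 0 0.054 0 0 0;1 0.002 0 0.06 0 0 0;1 0.002 0 0.066 0 0 0;1 0.002 0 0.07 0 0 0;1 0.002 0 0.07 0 0 0;1 0.002 0 0.07 0 0 0'; python3 go.py 0.468 0.011 0.038 -1.691
```

```text
t: 22.4
eef_pos: [0.4674, 0.0105, 0.0392]
ee_rot: [3.142, -0.0, -1.691]
force: [0.9, 0.3, 0.7]
width: 0.0004
pos [0.4674 0.0105 0.0392] yaw [ 3.1415 -0.     -1.6909] t 22.4 F [0.9 0.3 0.7] w 0.0004
shift [-0.002  -0.0018  0.004 ] turn [ 0.0001 -0.      0.0001]
```

```bash
python3 -m inch '1 0 0 0.003 0 0 0;1 0 0 0.005 0 0 0;1 0 0 0.007 0 0 0;1 0 0 0.009 0 0 0;1 0 0 0.009 0 0 0'; python3 go.py 0.468 0.011 0.038 -1.691
```

```text
t: 22.9
eef_pos: [0.4675, 0.0104, 0.0379]
ee_rot: [-3.141, -0.0, -1.69]
force: [-6.8, 1.6, 22.0]
width: 0.0003
pos [0.4675 0.0104 0.0379] yaw [-3.1411e+00 -1.0000e-04 -1.6902e+00] t 22.9 F [-6.8  1.6 22. ] w 0.0003
shift [-0.0021 -0.0015 -0.0002] turn [-0.0005 -0.0001  0.0007]
```

The bar is on its stop: TCP at 37.9 mm and 22 N. I'll back off straight up and check.

```bash
python3 -m inch '1 0 0 0 0 0 0;1 0 0 0 0 0 0;1 0 0 -0.03 0 0 0;1 0 0 -0.12 0 0 0;1 0 0 -0.26 0 0 0;1 0 0 -0.4 0 0 0;1 -0.06 0 -0.52 0 0 0;1 -0.14 0 -0.61 0 0 0;1 -0.14 0 -0.61 0 0 0;1 -0.14 0 -0.61 0 0 0'; python3 wl.py wb3
python3 - <<'E'
from ray import *
f=pickle.load(open('wb3.pkl','rb'));W=pts(f,f['M'])
for a,b in((65,80),(100,120),(150,170),(200,220),(240,255)): print(np.nanmedian(W[a:b,310:328].reshape(-1,3),0))
for n in('scene','side'):
    f=arm.grab_frame(n); save(n+'9',f); pickle.dump(f,open(n+'9.pkl','wb'))
E
```

```text
t: 23.9
eef_pos: [0.4721, 0.0526, 0.2198]
ee_rot: [-3.141, 0.001, -1.69]
force: [0.2, -0.3, -1.1]
width: 0.0003
23.9 [0.47210396 0.05256889 0.21977027] [-3.14140539e+00  7.87382358e-04 -1.69015388e+00]
[ 0.45716325 -0.06730811  0.03796444]
[ 0.46085152 -0.03781489  0.03801425]
[0.46574378 0.00417001 0.0380639 ]
[0.47121534 0.04922425 0.03803031]
[0.47559057 0.0856974  0.03798142]
```

View pics/wb3.png

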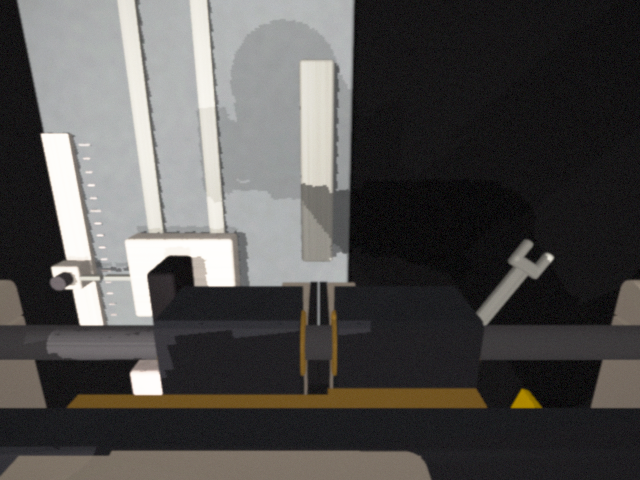

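View pics/scene9.png

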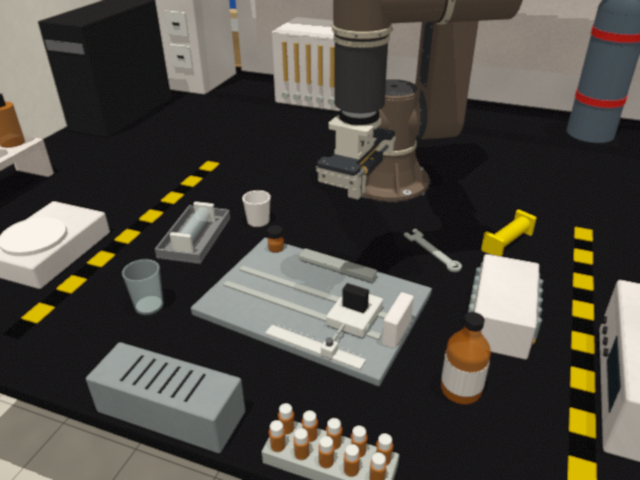

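The bar reads 38.0 mm along its whole length, so it is fully down and level. The pointers are still in line (wrist view, row about 278), the cell lies in the tray, and the bystanders are where they were. Handing in.

```bash
python3 -c "
from station import arm
print(arm.job_done())"
```

```text
the job is handed in; nothing more can be done
None
```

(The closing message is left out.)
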